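Rehang the drained handpieces in the bench rack

ROBOT

A 7-joint arm with a two-finger parallel gripper is mounted at the origin on a cart in front of the work surface, level with it; the furniture and walls round the work are solid. World frame = base frame: x ahead of the robot, y to its left, z up, the work surface at z = 0. Lengths are in m, angles in rad, forces in N, time in s.
With the tool pointing down it reaches from about 0.4 to 0.875 m from the base axis. Payload 19.3 kg.
Tool frame: the origin (TCP) lies at the very end of the fingers, on their centre line; the grasp point (between the pads) lies 19 mm behind it; z points along the fingers, y is the line along which they close (so a half turn about z gives the same grasp; the last joint's range is limited). The gripper opens to 85 mm and grips with 20 to 120 N. Pads are 22 mm wide; open, the fingers measure 114 mm over their backs; the gripper's body (76 mm by 85 mm) begins 54 mm behind the grasp point. The pads swing forward as they close: fully open they stand 13 mm farther back than shut.
Start: joints at [1.1, 0.521, -0.036, 1.599, 0.021, 1.021, -0.113], TCP at [0.244, -0.575, 0.231] pointing down, gripper open.
Joint ranges: [-2.91, 2.91], [-0.3, 2.13], [-1.5, 1.42], [0.17, 2.43], [-1.26, 4.41], [0.16, 1.93], [-2.52, 2.52]. Speed limits (rad/s): [1.89, 1.89, 2.39, 2.39, 3.01, 3.01, 3.01].

INTERFACE

Orientations are given as [roll, pitch, yaw] about the fixed x, y, z axes, in that order (R = Rz(yaw) Ry(pitch) Rx(roll)).
In Python, from workcell import bot gives the robot as it stands.
- The arm moves only by the shell command python3 -m crank 'ROWS' [FORCE]. ROWS is a JSON object of lists of equal length, an entry for each row: "travel": the shift along the world's x, y, z in cm, a list of three; "turn": the turn, a rotation vector about the world's x, y, z in degrees, a list of three; "gripper": the closure, from 0 (fully open) to 1 (shut). A call has exactly 5 rows; each row is the pose to reach, as a shift and turn from the pose commanded when the call began; what a row does not reach only later rows make up. A row lasts 1/10 s, in which the tool goes at most 50 mm and 8.59 degrees, less where a joint would pass 70% of its speed; a pose out of reach is approached as far as the arm can. A call with a gripper value outside its range is refused whole. The fingers move at their own pace and stop on an object; FORCE is the grip in N (left out, the last holds). Time passes only in rows, so rows that repeat a pose let the fingers close, or fill a call up. It gives the time, the measured TCP pose, the force, the opening and the grip force at its end, in the units of the state.
- bot.observe(): the state, without advancing time (a new reading comes with each control period).
- bot.grab_frame(name): name is "side" or "top"; returns a dict with "pixels" (400x640x3 uint8, red, green, blue), "fx", "fy", "cx", "cy" (pixels), "dist" ([k1, k2, p1, p2, k3] as OpenCV has them; the pictures are not rectified), "extrinsics" (4x4, takes a point from world to camera coordinates). Camera axes: x right, y down, z forward; pixel columns grow to the right and rows downward; lengths in m; the calibration is good to about 2 mm. A picture is of the moment at which its call begins. There is no depth.
- bot.job_done(): hands the job in; it is judged then, once.
The state is a dict: "clock": time; "qpos": joint angles; "qd": joint speeds; "joint_efforts": joint torques, N m; "position": TCP position; "tool_rot": TCP orientation; "force": force on the tool from outside, world axes, zero at the start; "moment": the same for the moment, N m; "grip_width": finger opening in m; "finger_force": force on a finger pad.
Only numpy, scipy, OpenCV 4.12 (cv2) and the standard library are available. Lean on these libraries where they do the work, as an engineer would, in place of code of your own. Each camera call takes 0.05 s, during which the arm holds its last target. There are 200 camera calls.

TASK

The four flex-shaft handpieces have been oiled and have drained nose down in the aluminium stand. Hang them back in the bench rack behind it, each in the holder whose bushing has its own colour, upright and fully home with the flange resting on the bushing. Let none of them tip over or fall onto the bench, and leave the oil bottle where it stands.

Things in the scene. Friction and masses are not known exactly. Their poses are not given: they have to be found in the camera images.
- hp_red: loose handpiece, red flange and top band, black grooved grip, 110 g, nose down in one of 4 holes of the drain stand (near row). Origin: axis at flange underside, z up. z in mm: flange 36 across 0..5, barrel 26 across 5..58 (grip near 35), spigot 14 across to 70, nose 14 across to -26, tapering to 7 at the tip -50. Stand: plate 60x276, top 75 above worktop, holes 25 wide, 66 apart
- hp_blue: loose handpiece, blue flange and top band, bright steel barrel, 110 g, nose down in one of 4 holes of the drain stand (near row). Origin: axis at flange underside, z up. z in mm: flange 36 across 0..5, barrel 26 across 5..58 (grip near 35), spigot 14 across to 70, nose 14 across to -26, tapering to 7 at the tip -50. Stand: plate 60x276, top 75 above worktop, holes 25 wide, 66 apart
- hp_green: loose handpiece, green flange and top band, aluminium barrel, 110 g, nose down in one of 4 holes of the drain stand (near row). Origin: axis at flange underside, z up. z in mm: flange 36 across 0..5, barrel 26 across 5..58 (grip near 35), spigot 14 across to 70, nose 14 across to -26, tapering to 7 at the tip -50. Stand: plate 60x276, top 75 above worktop, holes 25 wide, 66 apart
- hp_yellow: loose handpiece, yellow flange and top band, dark steel barrel, 110 g, nose down in one of 4 holes of the drain stand (near row). Origin: axis at flange underside, z up. z in mm: flange 36 across 0..5, barrel 26 across 5..58 (grip near 35), spigot 14 across to 70, nose 14 across to -26, tapering to 7 at the tip -50. Stand: plate 60x276, top 75 above worktop, holes 25 wide, 66 apart
- seat_red: fixed holder, round red bushing, on the bench rack (far row), empty. Origin: middle of bushing's upper face, 85 mm above worktop; z up, x back to the rail, y along the row. Bushing 45 mm across, 12 mm thick, plain bore 25 mm right through; the nose goes down it till the flange rests on the face (5 mm play all round). Holders 66 mm apart; rail 40 mm behind, all the rack lower than the faces
- seat_blue: fixed holder, round blue bushing, on the bench rack (far row), empty. Origin: middle of bushing's upper face, 85 mm above worktop; z up, x back to the rail, y along the row. Bushing 45 mm across, 12 mm thick, plain bore 25 mm right through; the nose goes down it till the flange rests on the face (5 mm play all round). Holders 66 mm apart; rail 40 mm behind, all the rack lower than the faces
- seat_green: fixed holder, round green bushing, on the bench rack (far row), empty. Origin: middle of bushing's upper face, 85 mm above worktop; z up, x back to the rail, y along the row. Bushing 45 mm across, 12 mm thick, plain bore 25 mm right through; the nose goes down it till the flange rests on the face (5 mm play all round). Holders 66 mm apart; rail 40 mm behind, all the rack lower than the faces
- seat_yellow: fixed holder, round yellow bushing, on the bench rack (far row), empty. Origin: middle of bushing's upper face, 85 mm above worktop; z up, x back to the rail, y along the row. Bushing 45 mm across, 12 mm thick, plain bore 25 mm right through; the nose goes down it till the flange rests on the face (5 mm play all round). Holders 66 mm apart; rail 40 mm behind, all the rack lower than the faces
- oil_bottle: loose small amber oil bottle with a black cap, 34 mm across, 85 mm high, standing to the left of the racks; a bystander. Origin: centre of its underside.
- stand_pole (a point): fixed upright pole of the flex-shaft stand at the front edge of the bench, 19 mm across, from the worktop up to 0.95 m, where its boom leads off ahead and to the left. This point lies on its axis, 0.3 m up. Both racks lie to the right of it. An arm that starts on its left must be folded up or back, all of it within 0.3 m of the base axis, before it swings past the pole
Not all that is in view belongs to the job. What is shaped like the hp_yellow but purple is not meant.

How it is judged:
By the outcome, as a careful person would: the job done as asked, in the order asked, and still so for the second after the job is handed in, with the robot touching nothing.
It also fails if it takes over 115 s, if anything falls off the work surface, if the arm or the gripper's body presses on something with over 40 N, if the wrist force passes 120 N, or if a joint passes its speed limit or range.

## Working session

There is one attempt and no reset: what is moved stays moved. The work goes in short steps, Python scripts to look and compute and a shell command to move; the robot and the scene stay as the last step left them, time stands still between calls to the robot, and variables do not carry over. Pictures are saved under pics/ and viewed, at most 14 in all, crops included, and the job is handed in when it is done.

```bash
mkdir -p pics; ls
python3 - <<'E'
from workcell import bot
import cv2
s=bot.observe(); print(s)
for n in("side","top"):
    f=bot.grab_frame(n); cv2.imwrite(f"pics/{n}0.png",f["pixels"][:,:,::-1])
    print(n,f["fx"],f["fy"],f["cx"],f["cy"],f["dist"],f["extrinsics"])
E
```

```text
pics
{'clock': 0.0, 'qpos': array([ 1.09981351,  0.52204769, -0.0363279 ,  1.59997592,  0.02118047,
        1.02112925, -0.11282126]), 'qd': array([ 0.00072697,  0.00138702, -0.00059543, -0.0007347 , -0.00138426,
        0.00049468,  0.00070647]), 'joint_efforts': array([-1.47071820e-03, -9.27112985e+01,  1.97878920e+00, -3.69938993e+01,
        1.76957552e-02,  8.20889894e-03, -2.29555587e-05]), 'position': array([ 0.2436769 , -0.57517488,  0.23071624]), 'tool_rot': array([-3.14041860e+00,  6.76479124e-05,  4.00741265e-01]), 'force': array([ 0.00585697, -0.26558516, -0.11565496]), 'moment': array([-0.07525274,  0.03276963, -0.00588983]), 'finger_force': 0.0, 'grip_width': 0.08548707650808564}
side 380.64800477055246 380.64800477055246 320.9517614522863 203.2846071628737 [-0.08054002  0.          0.          0.          0.        ] [[-0.82206599 -0.56887059  0.02436732  0.43224767]
 [-0.20450344  0.25504367 -0.94505612  0.26403644]
 [ 0.5313999  -0.78188169 -0.32599872  0.73072675]
 [ 0.          0.          0.          1.        ]]
top 382.3186330356962 382.3186330356962 315.9510169817304 208.89421321050116 [-0.08288993  0.          0.          0.          0.        ] [[-0.16182791 -0.98679927 -0.00623956  0.15583213]
 [-0.96091237  0.15901564 -0.22663061  0.48499598]
 [ 0.22463111 -0.03067949 -0.9739608   0.92393865]
 [ 0.          0.          0.          1.        ]]
```

View pics/side0.png

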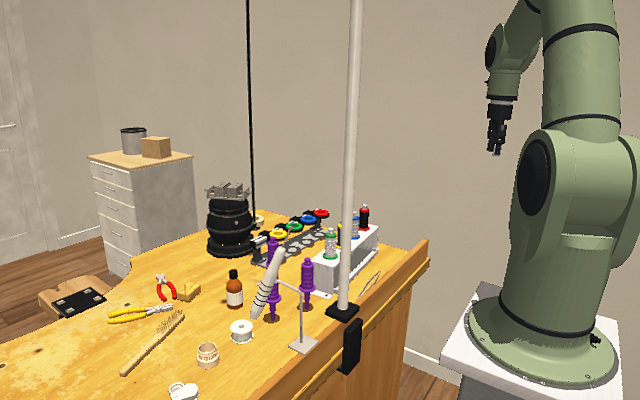

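View pics/top0.png

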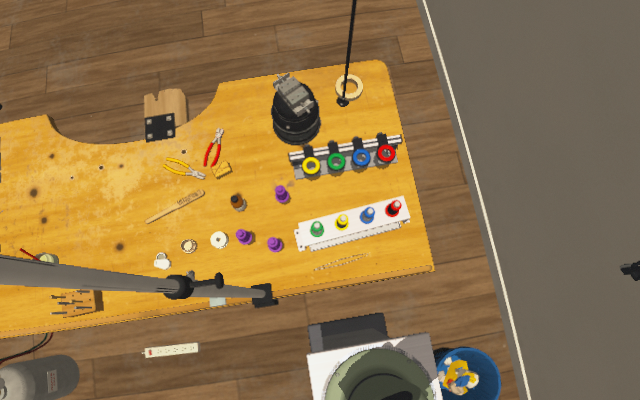

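The side view shows the stand with its handpieces near (345,245), the rack behind it near (290,230), and the arm clear on the right at (497,130). In the top view the rack bushings, left to right, are yellow (312,165), green (336,161), blue (361,157) and red (386,153). The stand holds green (317,228), yellow (342,221), blue (367,214) and red (393,208). The purple look-alikes are at (244,237), (275,244) and (281,194), outside the stand and not meant. I'll confirm this in an enlarged crop.

Run:
```python
import cv2,numpy as np
t=cv2.imread("pics/top0.png")[125:255,265:425]; s=cv2.imread("pics/side0.png")[190:310,240:400]
a=cv2.resize(t,None,fx=5,fy=5,interpolation=cv2.INTER_CUBIC)[:600]
cv2.imwrite("pics/c1.png",cv2.resize(t,(720,585),interpolation=cv2.INTER_CUBIC)); cv2.imwrite("pics/c2.png",cv2.resize(s,(800,600),interpolation=cv2.INTER_CUBIC))
```

```text
(no output)
```

View pics/c1.png

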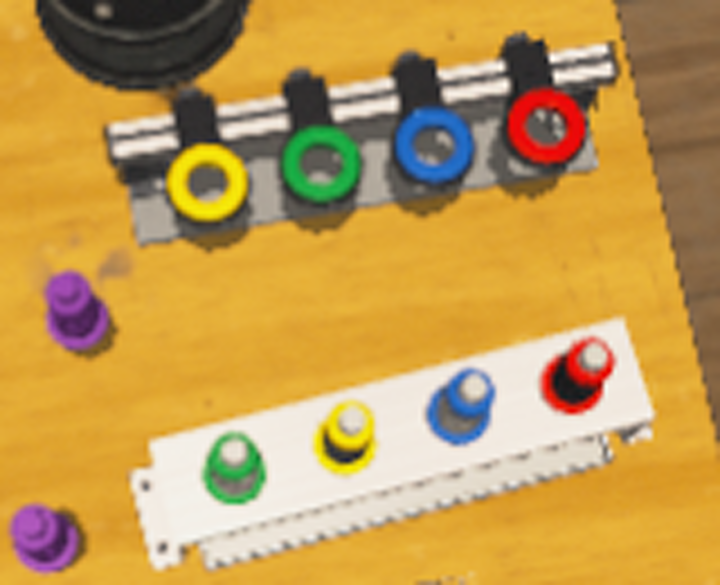

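View pics/c2.png

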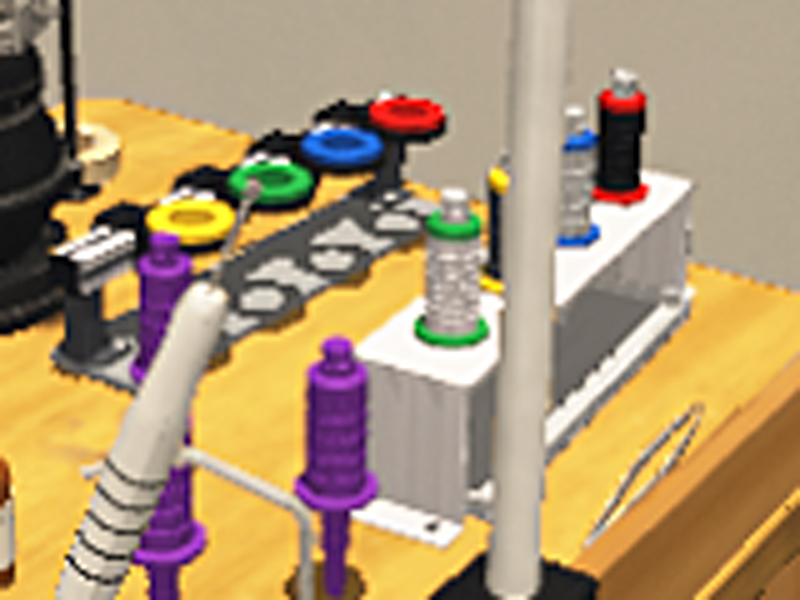

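Confirmed: the purple ones are solid purple, outside the stand, and none carries a yellow flange. The one meant, at c1 (345,437), has a yellow flange and band with a dark barrel and stands in the stand. In c2, green (452,270) and red (622,140) are fully visible, yellow (495,230) and blue (578,190) are partly behind the pole, and all four bushings are visible. Next I measure.

```bash
cat > h.py <<'E'
import cv2,numpy as np
from scipy.optimize import least_squares
HS={"red":[(0,9),(172,180)],"blue":[(100,120)],"green":[(55,85)],"yellow":[(25,33)]}
def mask(bgr,c,s=140,v=60):
    h=cv2.cvtColor(bgr,cv2.COLOR_BGR2HSV); m=np.zeros(h.shape[:2],np.uint8)
    for a,b in HS[c]: m|=cv2.inRange(h,(a,s,v),(b,255,255))
    return m
def comps(m,roi,minA=6):
    x0,y0,x1,y1=roi; r=np.zeros_like(m); r[y0:y1,x0:x1]=m[y0:y1,x0:x1]
    n,l,st,ce=cv2.connectedComponentsWithStats(r)
    out=[]
    for i in range(1,n):
        if st[i,4]>=minA:
            p=np.argwhere(l==i)[:,::-1].astype(np.int32); hull=cv2.convexHull(p)
            M=cv2.moments(hull); c=(M["m10"]/M["m00"],M["m01"]/M["m00"]) if M["m00"] else tuple(p.mean(0))
            out.append((st[i].tolist(),np.round(c,2)))
    return out
def K(f): return np.array([[f["fx"],0,f["cx"]],[0,f["fy"],f["cy"]],[0,0,1]])
def proj(f,P):
    E=f["extrinsics"]; return cv2.projectPoints(np.float64(P).reshape(-1,3),cv2.Rodrigues(E[:3,:3])[0],E[:3,3],K(f),np.array(f["dist"]))[0].reshape(-1,2)
def ray(f,uv):
    E=f["extrinsics"]; n=cv2.undistortPoints(np.float64(uv).reshape(1,1,2),K(f),np.array(f["dist"])).ravel()
    R=E[:3,:3]; return -R.T@E[:3,3], R.T@np.array([*n,1])
def onz(f,uv,z):
    o,d=ray(f,uv); return o+d*(z-o[2])/d[2]
def tri(f,a,g,b):
    r=least_squares(lambda P:np.r_[proj(f,P)[0]-a,proj(g,P)[0]-b],[0.6,-.2,.1]); return r.x,np.abs(r.fun).max()
E
python3 - <<'E'
from h import *
from workcell import bot
T=bot.grab_frame("top");S=bot.grab_frame("side")
t=T["pixels"][:,:,::-1].copy();s=S["pixels"][:,:,::-1].copy()
for c in HS:
    print(c)
    for n,im,r in(("rackT",t,(295,140,400,175)),("standT",t,(300,195,408,240)),("rackS",s,(262,203,335,242)),("standS",s,(320,200,375,262))):
        print(" ",n,[(a,b.tolist()) for a,b in comps(mask(im,c),r)])
h=cv2.cvtColor(t,cv2.COLOR_BGR2HSV)
for (x,y) in((317,225),(343,218),(370,211),(397,204)): # grey discs
    print(x,y);print(h[y-4:y+5,x-5:x+6,1]);print(h[y-4:y+5,x-5:x+6,2])
E
```

```text
red
  rackT [([378, 144, 17, 18, 182], [385.98, 152.49])]
  standT [([385, 200, 16, 17, 118], [392.88, 208.47])]
  rackS [([314, 209, 15, 8, 90], [320.86, 212.59])]
  standS [([320, 209, 9, 8, 56], [323.54, 212.72]), ([360, 208, 9, 5, 34], [363.99, 209.94]), ([358, 227, 12, 4, 29], [363.6, 228.31])]
blue
  rackT [([353, 149, 17, 17, 162], [361.0, 156.82])]
  standT [([360, 208, 15, 16, 68], [366.92, 215.65])]
  rackS [([300, 216, 17, 7, 101], [308.13, 219.0])]
  standS [([353, 216, 7, 4, 18], [356.16, 217.71]), ([352, 235, 8, 4, 15], [355.76, 236.76])]
green
  rackT [([328, 153, 17, 17, 162], [335.89, 160.96])]
  standT [([311, 224, 13, 13, 59], [316.71, 229.77])]
  rackS [([285, 222, 18, 9, 92], [293.74, 225.91]), ([325, 233, 10, 5, 29], [329.9, 234.83])]
  standS [([325, 233, 11, 5, 33], [330.36, 234.83]), ([323, 254, 14, 5, 30], [329.67, 255.89])]
yellow
  rackT [([303, 157, 16, 17, 146], [310.6, 165.29])]
  standT [([335, 214, 13, 16, 98], [341.4, 222.1])]
  rackS [([270, 230, 17, 7, 66], [277.76, 233.04])]
  standS [([338, 224, 3, 3, 6], [339.0, 224.87])]
317 225
[[ 14  21  41  
[... 2700 characters left out ...]
213  73  35  28  31  30  58 168  49  21]
 [244 140  51  34  30  30  30  53 183  96  25]
 [244 154  58  34  30  30  27  97 209 120  24]
 [244 228 108  36  34  36  53 170 244  86  21]
 [244 244 198 161 125 130 198 244 244  39  20]
 [241 244 244 244 202 218 244 244 106  23  19]]
[[235 236 227 233 231 229 231 237 240 240 240]
 [225 232 230 215 227 224 224 223 238 240 240]
 [226 235 209 207 221 223 224 225 230 239 239]
 [231 211 168 218 224 224 222 227 225 235 239]
 [233 189 151 216 223 224 223 226 233 228 238]
 [233 195 133 189 221 224 225 221 235 226 238]
 [232 225 149 140 172 172 179 225 232 232 241]
 [223 234 219 188 178 155 207 234 225 238 240]
 [182 223 234 230 227 222 234 228 229 240 240]]
```

Run:
```python
from h import *
from workcell import bot
T=bot.grab_frame("top");S=bot.grab_frame("side")
seat={"red":((385.98,152.49),(321.2,212.6)),"blue":((361,156.82),(308.13,219)),"green":((335.89,160.96),(293.74,225.91)),"yellow":((310.9,165.29),(277.9,233.04))}
for c,(a,b) in seat.items():
    P,e=tri(T,a,S,b); print("seat",c,P.round(4),e.round(2),"on .083",onz(T,a,.083)[:2].round(4))
hp={"red":((396.7,203.9),(363.99,209.94),(363.6,228.31)),"blue":((369.8,210.9),(356.16,217.71),(355.76,236.76)),"green":((316.6,224.8),(330.36,234.83),(329.67,255.89)),"yellow":((342.7,217.9),None,None)}
for c,(a,b,d) in hp.items():
    if b:
        r=least_squares(lambda p:np.r_[proj(T,[p[0],p[1],p[2]])[0]-a,proj(S,[p[0],p[1],p[3]])[0]-b,proj(S,[p[0],p[1],p[4]])[0]-d],[.5,-.2,.14,.12,.08])
        print("hp",c,"xy,ztop,zband,zflange",r.x.round(4),np.abs(r.fun).max().round(2))
    print("   on .145",onz(T,a,.145)[:2].round(4))
for n,a in(("bottlecap",(237,200)),): print(n,onz(T,a,.085).round(3))
print("black pole", onz(T,(342,103),.0).round(3), "stand pole", onz(T,(265,297),0).round(3))
```

```text
seat red [ 0.6161 -0.1277  0.0824] 0.1 on .083 [ 0.6161 -0.1274]
seat blue [ 0.6148 -0.0612  0.0827] 0.01 on .083 [ 0.6148 -0.0611]
seat green [0.6141 0.0048 0.0832] 0.03 on .083 [0.6141 0.0048]
seat yellow [0.613  0.0704 0.0849] 0.26 on .083 [0.613 0.07 ]
hp red xy,ztop,zband,zflange [ 0.4637 -0.1097  0.1481  0.1305  0.0772] 0.42
   on .145 [ 0.4644 -0.1105]
hp blue xy,ztop,zband,zflange [ 0.4452 -0.0337  0.2099  0.1358  0.084 ] 0.37
   on .145 [ 0.4582 -0.045 ]
hp green xy,ztop,zband,zflange [0.4467 0.0822 0.1413 0.1293 0.0762] 0.03
   on .145 [0.446  0.0823]
   on .145 [0.4522 0.0202]
bottlecap [0.552 0.268 0.085]
black pole [ 0.818 -0.053  0.   ] stand pole [0.307 0.241 0.   ]
```

```bash
python3 -m crank '{"travel":[[1.8,3.9,0],[3.6,7.8,0],[5.4,11.7,0],[7.2,15.6,0],[9,19.5,0]],"turn":[[0,0,5.8],[0,0,11.6],[0,0,17.4],[0,0,23.2],[0,0,29]],"gripper":[0,0,0,0,0]}' 40
python3 -m crank '{"travel":[[1.8,3.9,0],[3.6,7.8,0],[5.4,11.7,0],[7.2,15.6,0],[9,19.5,0]],"turn":[[0,0,5.8],[0,0,11.6],[0,0,17.4],[0,0,23.2],[0,0,29]],"gripper":[0,0,0,0,0]}'
python3 -m crank '{"travel":[[1.5,2.5,0],[3,5,0],[4.1,7.5,0],[4.1,7.5,0],[4.1,7.5,0]],"turn":[[0,0,5],[0,0,10],[0,0,12],[0,0,12],[0,0,12]],"gripper":[0,0,0,0,0]}'
```

```text
clock: 0.8
position: [0.3342, -0.3789, 0.2314]
tool_rot: [3.141, 0.0, 0.911]
force: [0.6, -0.8, -0.7]
grip_width: 0.0856
finger_force: 0.0
clock: 1.3
position: [0.4243, -0.1839, 0.2315]
tool_rot: [3.141, 0.0, 1.417]
force: [1.5, -0.3, 0.1]
grip_width: 0.0855
finger_force: 0.0
clock: 1.8
position: [0.4648, -0.1103, 0.2312]
tool_rot: [-3.141, 0.0, 1.623]
force: [-0.2, -0.2, 0.3]
grip_width: 0.0856
finger_force: 0.0
```

```bash
python3 -m crank '{"travel":[[0,0,-3],[0,0,-6],[0,0,-9],[0,0,-12],[0,0,-13.8]],"turn":[[0,0,0],[0,0,0],[0,0,0],[0,0,0],[0,0,0]],"gripper":[0,0,0,0,0]}'
python3 -m crank '{"travel":[[0,0,0],[0,0,0],[0,0,0],[0,0,0],[0,0,0]],"turn":[[0,0,0],[0,0,0],[0,0,0],[0,0,0],[0,0,0]],"gripper":[0.2,0.4,0.6,0.8,1]}' 40
python3 -m crank '{"travel":[[0,0,0],[0,0,0],[0,0,0],[0,0,0],[0,0,0]],"turn":[[0,0,0],[0,0,0],[0,0,0],[0,0,0],[0,0,0]],"gripper":[1,1,1,1,1]}'
python3 - <<'E'
from h import *
from workcell import bot
a=bot.grab_frame("top")["pixels"][150:260,280:440,::-1];b=bot.grab_frame("side")["pixels"][150:260,280:440,::-1]
cv2.imwrite("pics/g1.png",cv2.resize(np.hstack([a,b]),(800,275),interpolation=cv2.INTER_CUBIC))
E
```

```text
clock: 2.3
position: [0.4636, -0.1115, 0.0914]
tool_rot: [-3.14, -0.0, 1.621]
force: [0.6, -0.2, 0.8]
grip_width: 0.0854
finger_force: 0.0
clock: 2.8
position: [0.4652, -0.1109, 0.0943]
tool_rot: [3.14, 0.001, 1.622]
force: [-1.9, -0.6, 9.9]
grip_width: 0.0249
finger_force: 38.6
clock: 3.3
position: [0.4653, -0.1108, 0.0943]
tool_rot: [3.14, 0.001, 1.622]
force: [-2.0, -0.6, 10.0]
grip_width: 0.025
finger_force: 38.6
```

View pics/g1.png

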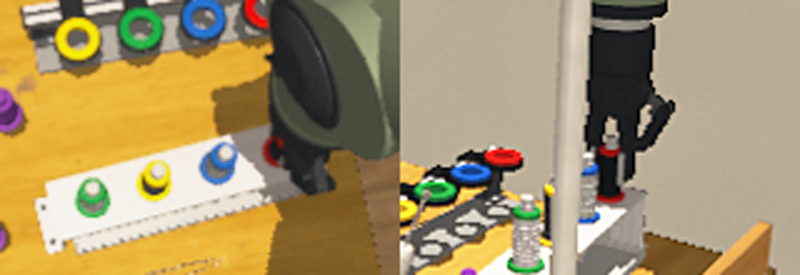

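The grip is on the red handpiece: the side crop at (610,180) shows it between the fingers, upright. Next: lift and carry it over red.

```bash
python3 -m crank '{"travel":[[0,0,2],[0,0,5],[0,0,8],[0,0,11],[0,0,13]],"turn":[[0,0,0],[0,0,0],[0,0,0],[0,0,0],[0,0,0]],"gripper":[1,1,1,1,1]}'
python3 -m crank '{"travel":[[3,-0.4,0],[7,-0.8,0],[11,-1.2,0],[14,-1.6,0],[15.1,-1.7,0]],"turn":[[0,0,0],[0,0,0],[0,0,0],[0,0,0],[0,0,0]],"gripper":[1,1,1,1,1]}'
python3 -m crank '{"travel":[[0,0,-2],[0,0,-4],[0,0,-5.5],[0,0,-5.5],[0,0,-5.5]],"turn":[[0,0,0],[0,0,0],[0,0,0],[0,0,0],[0,0,0]],"gripper":[1,1,1,1,1]}'
python3 - <<'E'
from h import *
from workcell import bot
a=bot.grab_frame("top")["pixels"][110:220,300:460,::-1];b=bot.grab_frame("side")["pixels"][150:260,250:410,::-1]
cv2.imwrite("pics/g2.png",cv2.resize(np.hstack([a,b]),(800,275),interpolation=cv2.INTER_CUBIC))
E
```

```text
clock: 3.9
position: [0.4652, -0.1106, 0.2259]
tool_rot: [3.139, 0.001, 1.622]
force: [0.7, 0.5, -0.2]
grip_width: 0.0245
finger_force: 39.4
clock: 4.4
position: [0.6179, -0.1276, 0.2234]
tool_rot: [3.141, -0.0, 1.622]
force: [-1.4, 1.0, -2.0]
grip_width: 0.0247
finger_force: 39.6
clock: 4.9
position: [0.616, -0.1275, 0.1689]
tool_rot: [3.141, 0.0, 1.622]
force: [0.5, -0.6, -0.4]
grip_width: 0.025
finger_force: 39.6
```

View pics/g2.png

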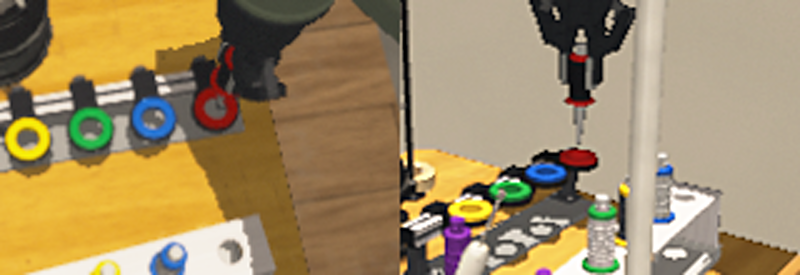

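Red hangs upright with its nose tip at crop (578,143), straight above the red bushing at (578,158). Lowering in steps.

```bash
python3 -m crank '{"travel":[[0,0,-1.2],[0,0,-2.4],[0,0,-3.6],[0,0,-4.8],[0,0,-5.5]],"turn":[[0,0,0],[0,0,0],[0,0,0],[0,0,0],[0,0,0]],"gripper":[1,1,1,1,1]}'
python3 -m crank '{"travel":[[0,0,-0.3],[0,0,-0.6],[0,0,-0.9],[0,0,-0.9],[0,0,-0.9]],"turn":[[0,0,0],[0,0,0],[0,0,0],[0,0,0],[0,0,0]],"gripper":[1,1,1,1,1]}'
python3 - <<'E'
from h import *
from workcell import bot
b=bot.grab_frame("side")["pixels"][180:240,270:370,::-1]
cv2.imwrite("pics/g3.png",cv2.resize(b,(600,360),interpolation=cv2.INTER_CUBIC))
E
```

```text
clock: 5.5
position: [0.6153, -0.1273, 0.1116]
tool_rot: [-3.14, -0.0, 1.623]
force: [0.6, -0.9, -0.6]
grip_width: 0.0254
finger_force: 39.6
clock: 6.0
position: [0.616, -0.1275, 0.1045]
tool_rot: [3.141, 0.0, 1.622]
force: [0.3, 0.3, -0.1]
grip_width: 0.0251
finger_force: 39.5
```

View pics/g3.png

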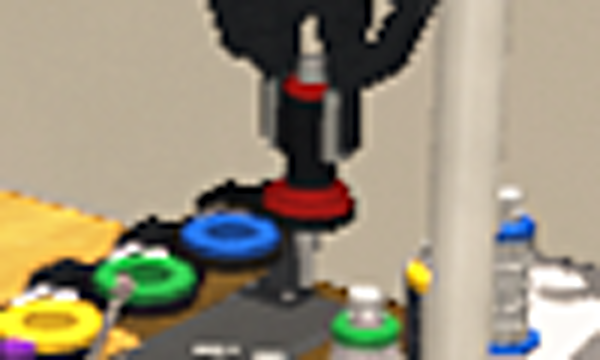

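Red's flange at (308,195) is almost on the bushing and there is no contact force yet. I lower a few mm more, release and lift.

```bash
python3 -m crank '{"travel":[[0,0,-0.1],[0,0,-0.2],[0,0,-0.2],[0,0,-0.2],[0,0,-0.2]],"turn":[[0,0,0],[0,0,0],[0,0,0],[0,0,0],[0,0,0]],"gripper":[1,1,1,1,1]}'
python3 -m crank '{"travel":[[0,0,0],[0,0,0],[0,0,0],[0,0,0],[0,0,0]],"turn":[[0,0,0],[0,0,0],[0,0,0],[0,0,0],[0,0,0]],"gripper":[0.6,0.5,0.4,0.2,0]}'
python3 -m crank '{"travel":[[0,0,0],[0,0,0],[0,0,3],[0,0,7],[0,0,11]],"turn":[[0,0,0],[0,0,0],[0,0,0],[0,0,0],[0,0,0]],"gripper":[0,0,0,0,0]}'
python3 - <<'E'
from h import *
from workcell import bot
s=bot.observe();print(s["position"])
a=bot.grab_frame("top")["pixels"][110:220,300:460,::-1];b=bot.grab_frame("side")["pixels"][150:260,250:410,::-1]
cv2.imwrite("pics/g4.png",cv2.resize(np.hstack([a,b]),(800,275),interpolation=cv2.INTER_CUBIC))
E
```

```text
clock: 6.55
position: [0.6161, -0.1275, 0.1043]
tool_rot: [3.141, 0.001, 1.622]
force: [-12.4, 0.8, 30.4]
grip_width: 0.0252
finger_force: 42.7
clock: 7.05
position: [0.6158, -0.1275, 0.1021]
tool_rot: [-3.141, -0.0, 1.622]
force: [-0.1, -0.1, -0.4]
grip_width: 0.0778
finger_force: 0.0
clock: 7.55
position: [0.6155, -0.1273, 0.2134]
tool_rot: [-3.141, -0.0, 1.623]
force: [1.0, -0.6, 0.4]
grip_width: 0.0852
finger_force: 0.0
[ 0.61547659 -0.12733901  0.21339388]
```

View pics/g4.png

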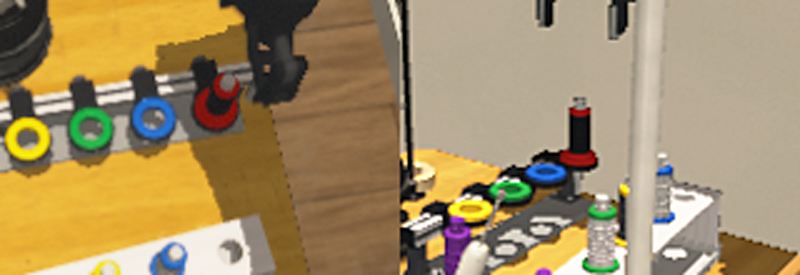

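Red sits upright in its bushing at crop (578,130), flange on the face. Contact came at TCP z of about 0.1045. Next is blue.

```bash
python3 -m crank '{"travel":[[-3,1.5,0],[-7,3.6,0],[-11,5.7,0],[-14.5,7.6,0],[-15.75,8.2,0]],"turn":[[0,0,0],[0,0,0],[0,0,0],[0,0,0],[0,0,0]],"gripper":[0,0,0,0,0]}'
python3 -m crank '{"travel":[[0,0,-1],[0,0,-4],[0,0,-7],[0,0,-10],[0,0,-11.9]],"turn":[[0,0,0],[0,0,0],[0,0,0],[0,0,0],[0,0,0]],"gripper":[0,0,0,0,0]}'
python3 -m crank '{"travel":[[0,0,0],[0,0,0],[0,0,0],[0,0,0],[0,0,0]],"turn":[[0,0,0],[0,0,0],[0,0,0],[0,0,0],[0,0,0]],"gripper":[0.2,0.4,0.6,0.8,1]}' 40
python3 -m crank '{"travel":[[0,0,0],[0,0,2],[0,0,5],[0,0,9],[0,0,13]],"turn":[[0,0,0],[0,0,0],[0,0,0],[0,0,0],[0,0,0]],"gripper":[1,1,1,1,1]}'
python3 - <<'E'
from h import *
from workcell import bot
s=bot.observe();print(s["position"],s["force"],s["grip_width"])
a=bot.grab_frame("top")["pixels"][110:240,300:460,::-1];b=bot.grab_frame("side")["pixels"][130:260,260:420,::-1]
cv2.imwrite("pics/g5.png",cv2.resize(np.hstack([a,b]),(800,325),interpolation=cv2.INTER_CUBIC))
E
```

```text
clock: 8.15
position: [0.4554, -0.0442, 0.2124]
tool_rot: [-3.141, 0.001, 1.624]
force: [0.4, -0.2, 0.5]
grip_width: 0.0855
finger_force: 0.0
clock: 8.65
position: [0.4581, -0.0457, 0.0906]
tool_rot: [-3.14, -0.001, 1.622]
force: [0.4, 0.5, 0.8]
grip_width: 0.0856
finger_force: 0.0
clock: 9.15
position: [0.4589, -0.0457, 0.0942]
tool_rot: [3.14, 0.0, 1.622]
force: [-1.3, -0.3, 8.0]
grip_width: 0.025
finger_force: 38.7
clock: 9.65
position: [0.4579, -0.0454, 0.2252]
tool_rot: [3.142, -0.0, 1.623]
force: [0.4, -0.9, -1.8]
grip_width: 0.0251
finger_force: 39.5
[ 0.45794174 -0.04539453  0.22518518] [ 0.40538967 -0.90414115 -1.84467093] 0.025102953176833323
```

View pics/g5.png

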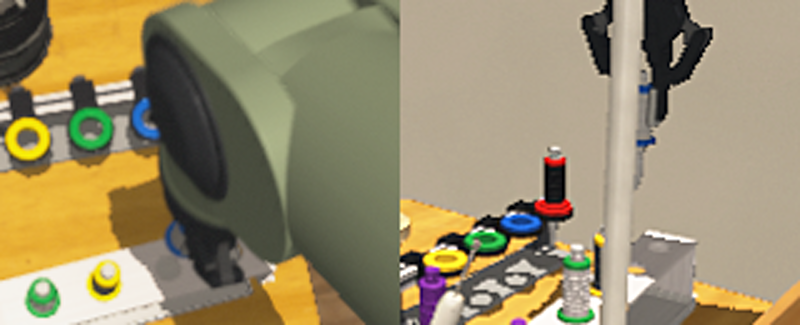

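Blue is held upright at crop (645,115), the empty hole is at (655,240), and red is still seated. I carry it over the blue bushing and check the hover numerically.

```bash
cat > chk.py <<'E'
import sys
from h import *
from workcell import bot
c,x,y,zf=sys.argv[1],*map(float,sys.argv[2:5])
S=bot.grab_frame("side");s=S["pixels"][:,:,::-1].copy()
e=proj(S,[[x,y,zf+.0025],[x,y,zf+.053]]);print("expect flange,band",e.round(1).tolist())
u,v=e.mean(0).astype(int);print([(a,b.tolist()) for a,b in comps(mask(s,c,100,50),(u-25,v-30,u+25,v+35),4)])
E
python3 -m crank '{"travel":[[3,-0.4,0],[7,-0.8,0],[11,-1.2,0],[14.5,-1.5,0],[15.65,-1.6,0]],"turn":[[0,0,0],[0,0,0],[0,0,0],[0,0,0],[0,0,0]],"gripper":[1,1,1,1,1]}'
python3 -m crank '{"travel":[[0,0,-2],[0,0,-4],[0,0,-5.5],[0,0,-5.5],[0,0,-5.5]],"turn":[[0,0,0],[0,0,0],[0,0,0],[0,0,0],[0,0,0]],"gripper":[1,1,1,1,1]}'
python3 chk.py blue .6148 -.0611 .149
```

```text
clock: 10.25
position: [0.6171, -0.0617, 0.2225]
tool_rot: [3.141, -0.0, 1.622]
force: [-1.7, -0.0, -1.7]
grip_width: 0.0251
finger_force: 39.9
clock: 10.75
position: [0.6149, -0.0614, 0.1687]
tool_rot: [3.141, -0.0, 1.623]
force: [-0.3, 0.4, -0.4]
grip_width: 0.0249
finger_force: 39.9
expect flange,band [[308.4, 195.9], [308.7, 178.3]]
[([304, 176, 8, 4, 22], [307.2, 177.59]), ([303, 195, 12, 4, 28], [308.5, 196.29]), ([300, 216, 17, 6, 90], [307.98, 218.62])]
```

```bash
python3 -m crank '{"travel":[[0,0,-1.2],[0,0,-2.4],[0,0,-3.6],[0,0,-4.8],[0,0,-5.5]],"turn":[[0,0,0],[0,0,0],[0,0,0],[0,0,0],[0,0,0]],"gripper":[1,1,1,1,1]}'
python3 -m crank '{"travel":[[0,0,-0.3],[0,0,-0.6],[0,0,-0.85],[0,0,-0.85],[0,0,-0.85]],"turn":[[0,0,0],[0,0,0],[0,0,0],[0,0,0],[0,0,0]],"gripper":[1,1,1,1,1]}'
python3 chk.py blue .6148 -.0611 .085
```

```text
clock: 11.3
position: [0.6143, -0.0615, 0.1116]
tool_rot: [-3.14, -0.0, 1.623]
force: [-0.2, 0.7, -0.7]
grip_width: 0.0252
finger_force: 39.9
clock: 11.8
position: [0.615, -0.0615, 0.1051]
tool_rot: [3.141, 0.0, 1.622]
force: [0.2, -0.2, -1.3]
grip_width: 0.025
finger_force: 39.9
expect flange,band [[308.1, 217.4], [308.4, 200.5]]
[([304, 198, 7, 4, 19], [306.77, 199.62]), ([300, 215, 17, 8, 89], [307.96, 218.58])]
```

```bash
python3 -m crank '{"travel":[[0,0,-0.1],[0,0,-0.1],[0,0,-0.1],[0,0,-0.1],[0,0,-0.1]],"turn":[[0,0,0],[0,0,0],[0,0,0],[0,0,0],[0,0,0]],"gripper":[1,1,0.6,0.4,0.2]}'
python3 -m crank '{"travel":[[0,0,0],[0,0,0],[0,0,3],[0,0,7],[0,0,11]],"turn":[[0,0,0],[0,0,0],[0,0,0],[0,0,0],[0,0,0]],"gripper":[0,0,0,0,0]}'
python3 chk.py blue .6148 -.0611 .085
python3 -m crank '{"travel":[[-3,1.5,0],[-7,3.6,0],[-11,5.7,0],[-14.5,7.4,0],[-16.25,8.1,0]],"turn":[[0,0,0],[0,0,0],[0,0,0],[0,0,0],[0,0,0]],"gripper":[0,0,0,0,0]}'
python3 -m crank '{"travel":[[0,0,-1],[0,0,-4],[0,0,-7],[0,0,-10],[0,0,-12]],"turn":[[0,0,0],[0,0,0],[0,0,0],[0,0,0],[0,0,0]],"gripper":[0,0,0,0,0]}'
```

```text
clock: 12.35
position: [0.6149, -0.0615, 0.1038]
tool_rot: [3.141, 0.0, 1.622]
force: [0.4, 0.4, 0.3]
grip_width: 0.0622
finger_force: 0.0
clock: 12.85
position: [0.6145, -0.0614, 0.2149]
tool_rot: [-3.141, -0.0, 1.623]
force: [-0.1, -0.2, -0.3]
grip_width: 0.0857
finger_force: 0.0
expect flange,band [[308.1, 217.4], [308.4, 200.5]]
[([305, 198, 8, 4, 21], [308.67, 199.73]), ([300, 216, 17, 7, 86], [307.96, 218.97])]
clock: 13.4
position: [0.4498, 0.0206, 0.2139]
tool_rot: [-3.141, 0.001, 1.624]
force: [0.8, -0.0, -0.6]
grip_width: 0.0856
finger_force: 0.0
clock: 13.9
position: [0.4521, 0.0193, 0.0916]
tool_rot: [-3.14, -0.0, 1.622]
force: [1.1, 0.2, -0.2]
grip_width: 0.0853
finger_force: 0.0
```

```bash
python3 -m crank '{"travel":[[0,0,0],[0,0,0],[0,0,0],[0,0,0],[0,0,0]],"turn":[[0,0,0],[0,0,0],[0,0,0],[0,0,0],[0,0,0]],"gripper":[0.2,0.4,0.6,0.8,1]}' 40
python3 -m crank '{"travel":[[0,0,0],[0,0,2],[0,0,5],[0,0,9],[0,0,13]],"turn":[[0,0,0],[0,0,0],[0,0,0],[0,0,0],[0,0,0]],"gripper":[1,1,1,1,1]}'
python3 -m crank '{"travel":[[3,1,0],[7,2.2,0],[11,3.4,0],[14.5,4.6,0],[16.1,5,0]],"turn":[[0,0,0],[0,0,0],[0,0,0],[0,0,0],[0,0,0]],"gripper":[1,1,1,1,1]}'
python3 -m crank '{"travel":[[0,0,-2],[0,0,-4],[0,0,-5.5],[0,0,-5.5],[0,0,-5.5]],"turn":[[0,0,0],[0,0,0],[0,0,0],[0,0,0],[0,0,0]],"gripper":[1,1,1,1,1]}'
python3 chk.py yellow .613 .070 .149
python3 - <<'E'
from h import *
from workcell import bot
a=bot.grab_frame("top")["pixels"][110:240,260:420,::-1];b=bot.grab_frame("side")["pixels"][140:270,240:400,::-1]
cv2.imwrite("pics/g6.png",cv2.resize(np.hstack([a,b]),(800,325),interpolation=cv2.INTER_CUBIC))
E
```

```text
clock: 14.4
position: [0.4529, 0.0194, 0.0947]
tool_rot: [3.14, 0.0, 1.622]
force: [-1.2, 0.0, 8.0]
grip_width: 0.025
finger_force: 38.6
clock: 14.9
position: [0.4519, 0.0196, 0.2257]
tool_rot: [-3.142, -0.0, 1.623]
force: [0.4, -0.8, -2.1]
grip_width: 0.025
finger_force: 39.6
clock: 15.4
position: [0.6155, 0.0708, 0.2239]
tool_rot: [3.141, -0.001, 1.623]
force: [-1.2, -0.4, -2.0]
grip_width: 0.0252
finger_force: 39.9
clock: 15.9
position: [0.6135, 0.0695, 0.1694]
tool_rot: [3.141, -0.0, 1.622]
force: [1.1, -0.2, -0.0]
grip_width: 0.0253
finger_force: 39.9
expect flange,band [[277.9, 208.6], [277.7, 189.3]]
[]
```

View pics/g6.png

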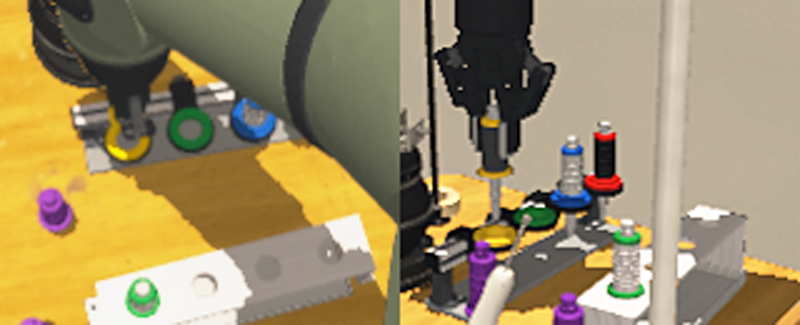

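Yellow is upright at crop (493,150) with its nose over the yellow bushing at (493,238). Blue and red are seated at (571,200) and (604,185). Lowering.

```bash
python3 -m crank '{"travel":[[0,0,-1.2],[0,0,-2.4],[0,0,-3.6],[0,0,-4.8],[0,0,-5.5]],"turn":[[0,0,0],[0,0,0],[0,0,0],[0,0,0],[0,0,0]],"gripper":[1,1,1,1,1]}'
python3 -m crank '{"travel":[[0,0,-0.3],[0,0,-0.6],[0,0,-0.9],[0,0,-0.9],[0,0,-0.9]],"turn":[[0,0,0],[0,0,0],[0,0,0],[0,0,0],[0,0,0]],"gripper":[1,1,1,1,1]}'
```

```text
clock: 16.55
position: [0.6127, 0.0695, 0.112]
tool_rot: [-3.14, 0.0, 1.623]
force: [-0.2, 0.1, -0.3]
grip_width: 0.0254
finger_force: 39.9
clock: 17.05
position: [0.6135, 0.0696, 0.105]
tool_rot: [3.141, -0.0, 1.622]
force: [-0.1, -0.0, -1.3]
grip_width: 0.0254
finger_force: 40.0
```

```bash
python3 -m crank '{"travel":[[0,0,-0.1],[0,0,-0.1],[0,0,-0.1],[0,0,-0.1],[0,0,-0.1]],"turn":[[0,0,0],[0,0,0],[0,0,0],[0,0,0],[0,0,0]],"gripper":[1,1,0.6,0.4,0.2]}'
python3 -m crank '{"travel":[[0,0,0],[0,0,0],[0,0,3],[0,0,7],[0,0,11]],"turn":[[0,0,0],[0,0,0],[0,0,0],[0,0,0],[0,0,0]],"gripper":[0,0,0,0,0]}'
python3 -m crank '{"travel":[[-3,0.2,0],[-7,0.5,0],[-11,0.8,0],[-15,1.1,0],[-16.7,1.2,0]],"turn":[[0,0,0],[0,0,0],[0,0,0],[0,0,0],[0,0,0]],"gripper":[0,0,0,0,0]}'
python3 -m crank '{"travel":[[0,0,-1],[0,0,-4],[0,0,-7],[0,0,-10],[0,0,-12]],"turn":[[0,0,0],[0,0,0],[0,0,0],[0,0,0],[0,0,0]],"gripper":[0,0,0,0,0]}'
python3 - <<'E'
from h import *
from workcell import bot
a=bot.grab_frame("top")["pixels"][110:240,260:420,::-1];b=bot.grab_frame("side")["pixels"][140:270,240:400,::-1]
cv2.imwrite("pics/g7.png",cv2.resize(np.hstack([a,b]),(800,325),interpolation=cv2.INTER_CUBIC))
E
```

```text
clock: 17.55
position: [0.6134, 0.0695, 0.1038]
tool_rot: [3.142, -0.0, 1.622]
force: [0.3, 0.0, 0.6]
grip_width: 0.0624
finger_force: 0.0
clock: 18.05
position: [0.6129, 0.0696, 0.2149]
tool_rot: [-3.141, -0.0, 1.623]
force: [0.5, -0.2, -0.8]
grip_width: 0.0855
finger_force: 0.0
clock: 18.55
position: [0.4434, 0.0815, 0.2139]
tool_rot: [-3.141, 0.001, 1.623]
force: [1.2, -0.2, -0.4]
grip_width: 0.0853
finger_force: 0.0
clock: 19.05
position: [0.4461, 0.0815, 0.0916]
tool_rot: [-3.14, -0.0, 1.622]
force: [0.8, 0.2, 0.4]
grip_width: 0.0855
finger_force: 0.0
```

View pics/g7.png

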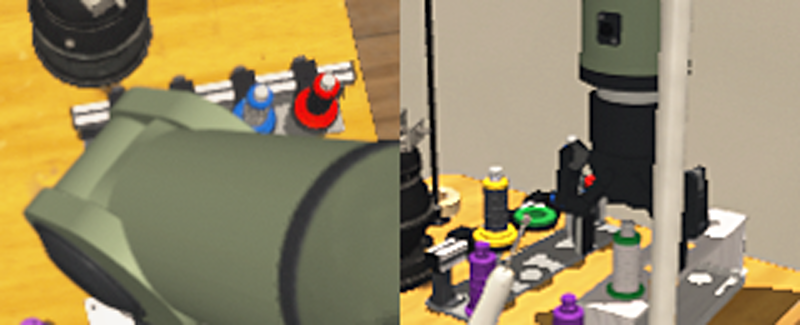

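Yellow is seated upright at crop (495,215), and the open fingers straddle green at (627,260). Grasp and carry.

```bash
python3 -m crank '{"travel":[[0,0,0],[0,0,0],[0,0,0],[0,0,0],[0,0,0]],"turn":[[0,0,0],[0,0,0],[0,0,0],[0,0,0],[0,0,0]],"gripper":[0.2,0.4,0.6,0.8,1]}' 40
python3 -m crank '{"travel":[[0,0,0],[0,0,2],[0,0,5],[0,0,9],[0,0,13]],"turn":[[0,0,0],[0,0,0],[0,0,0],[0,0,0],[0,0,0]],"gripper":[1,1,1,1,1]}'
python3 -m crank '{"travel":[[3,-1.4,0],[7,-3.2,0],[11,-5,0],[14.5,-6.6,0],[16.8,-7.7,0]],"turn":[[0,0,0],[0,0,0],[0,0,0],[0,0,0],[0,0,0]],"gripper":[1,1,1,1,1]}'
python3 -m crank '{"travel":[[0,0,-2],[0,0,-4],[0,0,-5.5],[0,0,-5.5],[0,0,-5.5]],"turn":[[0,0,0],[0,0,0],[0,0,0],[0,0,0],[0,0,0]],"gripper":[1,1,1,1,1]}'
python3 chk.py green .6141 .0048 .149
```

```text
clock: 19.65
position: [0.4468, 0.0815, 0.0945]
tool_rot: [3.14, 0.0, 1.622]
force: [-1.7, -1.7, 10.2]
grip_width: 0.0252
finger_force: 38.6
clock: 20.15
position: [0.4458, 0.0816, 0.2254]
tool_rot: [-3.141, -0.0, 1.623]
force: [0.9, -1.0, -0.5]
grip_width: 0.0254
finger_force: 39.5
clock: 20.65
position: [0.6162, 0.0028, 0.2237]
tool_rot: [3.141, 0.0, 1.621]
force: [-0.1, 0.2, -1.7]
grip_width: 0.0251
finger_force: 39.6
clock: 21.15
position: [0.6145, 0.0047, 0.1694]
tool_rot: [3.141, -0.0, 1.623]
force: [-0.0, 0.1, 0.5]
grip_width: 0.0249
finger_force: 39.6
expect flange,band [[293.8, 202.0], [293.8, 183.6]]
[([289, 181, 8, 4, 19], [292.29, 182.63]), ([288, 200, 12, 5, 25], [293.2, 202.06]), ([285, 223, 18, 4, 57], [293.75, 224.6])]
```

```bash
python3 -m crank '{"travel":[[0,0,-1.2],[0,0,-2.4],[0,0,-3.6],[0,0,-4.8],[0,0,-5.5]],"turn":[[0,0,0],[0,0,0],[0,0,0],[0,0,0],[0,0,0]],"gripper":[1,1,1,1,1]}'
python3 -m crank '{"travel":[[0,0,-0.3],[0,0,-0.6],[0,0,-0.9],[0,0,-0.9],[0,0,-0.9]],"turn":[[0,0,0],[0,0,0],[0,0,0],[0,0,0],[0,0,0]],"gripper":[1,1,1,1,1]}'
```

```text
clock: 21.7
position: [0.6138, 0.0045, 0.1121]
tool_rot: [-3.14, -0.0, 1.623]
force: [0.6, 1.2, -0.8]
grip_width: 0.0252
finger_force: 39.6
clock: 22.2
position: [0.6144, 0.0045, 0.105]
tool_rot: [3.141, 0.0, 1.622]
force: [0.8, 0.5, -0.4]
grip_width: 0.0252
finger_force: 39.6
```

Release, lift, and withdraw to the right so the cameras can see.

```bash
python3 -m crank '{"travel":[[0,0,-0.1],[0,0,-0.1],[0,0,-0.1],[0,0,-0.1],[0,0,-0.1]],"turn":[[0,0,0],[0,0,0],[0,0,0],[0,0,0],[0,0,0]],"gripper":[1,1,0.6,0.4,0.2]}'
python3 -m crank '{"travel":[[0,0,0],[0,0,0],[0,0,4],[0,0,8],[0,0,12]],"turn":[[0,0,0],[0,0,0],[0,0,0],[0,0,0],[0,0,0]],"gripper":[0,0,0,0,0]}'
python3 -m crank '{"travel":[[-3,-3,1],[-6,-6,2],[-9,-10,2],[-12,-14,2],[-14,-18,2]],"turn":[[0,0,0],[0,0,0],[0,0,0],[0,0,0],[0,0,0]],"gripper":[0,0,0,0,0]}'
python3 -m crank '{"travel":[[-1,-4,0],[-2,-8,0],[-4,-12,0],[-6,-16,0],[-8,-20,0]],"turn":[[0,0,-6],[0,0,-12],[0,0,-18],[0,0,-24],[0,0,-30]],"gripper":[0,0,0,0,0]}'
python3 -m crank '{"travel":[[0,-3,0],[0,-6,0],[0,-8,0],[0,-8,0],[0,-8,0]],"turn":[[0,0,-6],[0,0,-12],[0,0,-12],[0,0,-12],[0,0,-12]],"gripper":[0,0,0,0,0]}'
python3 - <<'E'
from h import *
from workcell import bot
a=bot.grab_frame("top")["pixels"][110:240,220:420,::-1];b=bot.grab_frame("side")["pixels"][180:310,200:400,::-1]
cv2.imwrite("pics/g8.png",cv2.resize(np.vstack([a,b]),None,fx=2.3,fy=2.3,interpolation=cv2.INTER_CUBIC))
E
```

```text
clock: 22.7
position: [0.6143, 0.0045, 0.1038]
tool_rot: [-3.142, 0.0, 1.622]
force: [-0.6, -0.5, -0.1]
grip_width: 0.0622
finger_force: 0.0
clock: 23.2
position: [0.614, 0.0046, 0.2252]
tool_rot: [-3.141, -0.0, 1.623]
force: [0.0, -0.0, 0.9]
grip_width: 0.0855
finger_force: 0.0
clock: 23.7
position: [0.4723, -0.1769, 0.2441]
tool_rot: [-3.141, 0.001, 1.622]
force: [1.8, -0.7, -0.1]
grip_width: 0.0853
finger_force: 0.0
clock: 24.2
position: [0.3933, -0.377, 0.244]
tool_rot: [3.141, 0.0, 1.095]
force: [0.6, -0.1, 0.3]
grip_width: 0.0855
finger_force: 0.0
clock: 24.7
position: [0.3943, -0.4551, 0.2435]
tool_rot: [-3.141, -0.0, 0.89]
force: [0.8, 0.7, 0.4]
grip_width: 0.0854
finger_force: 0.0
```

View pics/g8.png

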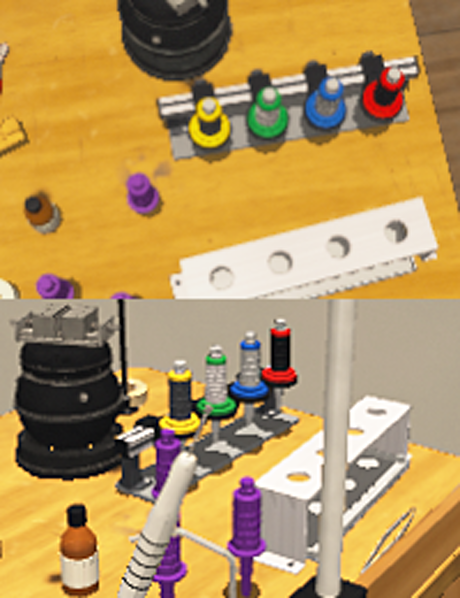

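All four hang upright with their flanges on the bushings of their own colour: in the side view yellow (180,400), green (217,385), blue (252,370) and red (281,355). The stand is empty and the bottle is untouched at (80,555).

```bash
python3 -c "
from workcell import bot
print(bot.job_done())"
```

```text
the job is handed in; nothing more can be done
None
```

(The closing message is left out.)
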